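# Find the reamed-through bush with the plug gauge

### The job

Check the three bushes in the inclined drill jig with the plug gauge from its stand: two bores are not yet reamed through and stop the pin halfway, one takes it to full depth. Find that one by feel, pushing gently and never ramming the gauge against the jig, and leave the gauge released in it, pushed fully home with its shoulder on the bush rim. Leave the solder reel, flux bottle and relay around them where they are.

Things in the scene. Friction and masses are not known exactly. Their poses are not given: they have to be found in the camera images.
- gauge: plug gauge, loose, 60 g. Origin: centre of the shoulder's underside, +z up. Shoulder: steel disc 18 mm across, z 0 to 5 mm; above it a round knurled dark handle 14 mm across, z 5 to 50 mm; below it a steel pin 7 mm across, z -55 to 0 mm, tapered tip. Starts upright in the stand, shoulder on the stand's top.
- gauge_tip (a point): end of the gauge's pin, 55 mm below its origin
- stand: fixed dark steel block 56 x 56 x 64 mm high with an upright bore 9 mm wide in the middle of its top, where the gauge stands. Origin: centre of its underside.
- jig: fixed drill jig: base plate 100 x 165 x 10 mm (x, y, z) carrying the inclined bush block. Origin: centre of its underside, z up, -x its front side towards the robot.
- bush_block: aluminium block 50 x 150 x 60 mm leaning 30 degrees to the jig's front. Origin: underside centre; z: out along the bores; y: the row. On its face three bushes 45 mm apart: steel rim 22 mm outside, 12 inside, 3 high, round a 9 mm bore. Two bores are closed 25 mm below the rim top, one is open over 55 mm; which one varies, not seen from outside.
- mouth_0 (a point): centre of the rim's top of the left (+y) bush (block frame: 0, 45, 63 mm)
- mouth_1 (a point): centre of the rim's top of the middle bush (block frame: 0, 0, 63 mm)
- mouth_2 (a point): centre of the rim's top of the right (-y) bush (block frame: 0, -45, 63 mm)
- solder_reel: bystander: blue reel of solder, 60 mm across, 36 mm high; origin at its underside
- flux_bottle: bystander: white bottle with a red spout, 37 mm across, 96 mm high; origin at its underside
- relay_2: bystander: black relay 22 x 28 x 38 mm; origin at its underside

How it is judged:
By the outcome, as a careful person would: the job done as asked, in the order asked, and still so for the second after the job is handed in, with the robot touching nothing.
It also fails if it takes over 51 s, if anything falls off the work surface, if the arm or the gripper's body presses on something with over 40 N, if the wrist force passes 120 N, or if a joint passes its speed limit or range.

### The arm

A 6-joint arm with a two-finger parallel gripper is mounted at the origin on a cart in front of the work surface, level with it; the furniture and walls round the work are solid. World frame = base frame: x ahead of the robot, y to its left, z up, the work surface at z = 0. Lengths are in mm, angles in rad, forces in N, time in s.
With the tool pointing down it reaches from about 300 to 825 mm from the base axis. Payload 5.4 kg.
Tool frame: the origin (TCP) lies at the very end of the fingers, on their centre line; the grasp point (between the pads) lies 19 mm behind it (bot.grasp_offset is the distance from the TCP to the grasp point, in mm); x points along the fingers, z is the direction in which the jaws open and shut, and the axes are right-handed (so a half turn about x gives the same grasp; the last joint's range is limited). The gripper opens to 92 mm and grips with 3 to 60 N. Pads are 20 mm wide; open, the fingers measure 128 mm over their backs; the gripper's body (75 mm by 189 mm) begins 69 mm behind the grasp point.
Start: joints at [1.08, 0.158, 1.597, -0, 1.386, -0.21], TCP at [159.357, 552.459, 214.601] pointing down, gripper open.
Joint ranges: [-2.91, 2.91], [-0.94, 2.29], [0.18, 2.7], [-1.29, 4.43], [0.17, 2.64], [-3, 3]. Speed limits (rad/s): [2.57, 2.57, 3.14, 3.14, 3.14, 3.14].

### API

Orientations are given as [roll, pitch, yaw] about the fixed x, y, z axes, in that order (R = Rz(yaw) Ry(pitch) Rx(roll)).
In Python, from plant import bot, optics, job gives the robot as it stands.
- The arm moves only by the tool send_rows, never from a script. Its argument "motion" is a list of rows, each a list of 6 numbers: the shift along the tool's x, y, z in m, then the turn, a rotation vector about the tool's x, y, z in degrees. In form: [[dx, dy, dz, rx, ry, rz], ...]. A call has 1 to 10 rows; each row shifts and turns the commanded pose from where the row before left it, along the tool's axes as they then stand; what a row does not reach is not made up. A row lasts 1/10 s, in which the tool goes at most 50 mm and 8.59 degrees, less where a joint would pass 70% of its speed; a pose out of reach is approached as far as the arm can. A call with a gripper value outside its range is refused whole. "gripper" is the opening, from -1 (shut) to 1 (fully open), set as the call begins (left out, the last holds). The fingers move at their own pace and stop on an object; "newtons" is the grip in N (left out, the last holds). Time passes only in rows, so rows that do not move let the fingers close. It gives the time, the measured TCP pose, the force and the opening at its end, in the units of the state.
- bot.read_state(): the state, without advancing time (a new reading comes with each control period).
- optics.capture(name): name is "scene" or "top" or "wrist"; returns (picture, depth): 400x640x3 uint8, blue, green, red; 400x640 float32, mm along the optical axis (not along the pixel's ray), 0 where there is no reading.
- optics.camera_params(name): a dict with "fovy" (degrees; the focal length in pixels is half the picture's height over the tangent of half this angle, whatever the lens; pixels are square), "cx", "cy" (the principal point, pixels), "pose" (4x4, takes a point from camera to world coordinates); the wrist camera has in their place "hand_eye" (4x4, takes a point from camera to tool coordinates, whose origin is the TCP and whose axes are the tool frame's). Camera axes: x right, y up, looking along -z (the intrinsics and any distortion apply to the point x, -y, -z); pixel columns grow to the right and rows downward; lengths in mm; the calibration is good to about 2 mm. A picture is of the moment at which its call begins: read the wrist's pose just before it. camera_params takes no time and is no camera call.
- job.job_done(): hands the job in, once; it reports no verdict.
The state is a dict: "clock": time; "joint_positions": joint angles; "joint_vel": joint speeds; "effort": joint torques, N m; "ee_pos": TCP position; "tool_rot": TCP orientation; "contact_force": force on the tool from outside, world axes, zero at the start; "wrist_torque": the same for the moment, N m; "width": opening from 0.0 (shut) to 1.0 (fully open).
Only numpy, scipy, OpenCV 4.12 (cv2) and the standard library are available. Lean on these libraries where they do the work, as an engineer would, in place of code of your own. Each camera call takes 0.05 s, during which the arm holds its last target. There are 200 camera calls.

## Working session

There is one attempt and no reset: what is moved stays moved. The work goes in short steps, Python scripts to look and compute and a tool call to move; the robot and the scene stay as the last step left them, time stands still between calls to the robot, and variables do not carry over. Pictures are saved under pics/ and viewed, about 8 in all and at most 12, crops included, and the job is handed in when it is done.

Besides the shell and the picture viewer there is one more tool, called after "Request:" by a JSON object that holds its "name" and its "arguments". send_rows: Moves the arm, as the interface text tells. Its arguments: {"type":"object","properties":{"motion":{"type":"array","items":{"type":"array","items":{"type":"number"}}},"gripper":{"type":"number"},"newtons":{"type":"number"}},"required":["motion"]}

```bash
ls; mkdir -p pics; cat > h.py <<'E'
import numpy as np, cv2
from scipy.spatial.transform import Rotation as R
from plant import bot, optics, job
def K(p,shape=(400,640)):
    f=shape[0]/2/np.tan(np.radians(p["fovy"])/2); return f,p["cx"],p["cy"]
def pose(name,st=None):
    p=optics.camera_params(name)
    if "pose" in p: return p,np.array(p["pose"])
    T=np.eye(4); T[:3,:3]=R.from_euler('xyz',st["tool_rot"]).as_matrix(); T[:3,3]=st["ee_pos"]
    return p,T@np.array(p["hand_eye"])
def cloud(p,T,d):
    f,cx,cy=K(p); v,u=np.mgrid[:d.shape[0],:d.shape[1]]
    P=np.stack([(u-cx)/f*d,-(v-cy)/f*d,-d,np.ones_like(d)],-1)
    return (P@T.T)[...,:3]
def proj(p,T,X):
    c=np.linalg.inv(T)@np.r_[X,1]; f,cx,cy=K(p); return cx+f*c[0]/-c[2], cy-f*c[1]/-c[2]
E
python3 - <<'E'
from h import *
s=bot.read_state(); print(s)
for n in("scene","top","wrist"):
    s=bot.read_state(); im,d=optics.capture(n); p,T=pose(n,s); print(n,p)
    cv2.imwrite(f"pics/{n}0.png",im); np.savez(f"{n}0.npz",im=im,d=d,T=T)
E
```

```text
pics
{'clock': 0.0, 'joint_positions': array([ 1.07987679e+00,  1.59050696e-01,  1.59819561e+00, -2.63652675e-05,
        1.38616457e+00, -2.10082052e-01]), 'joint_vel': array([ 1.17425376e-03,  7.99583890e-04,  3.58133119e-04, -2.51648006e-05,
       -3.41836129e-05, -4.08926360e-04]), 'effort': array([-1.47372761e-03, -3.85558963e+01, -3.22109592e+01,  7.00953417e-02,
        3.77210230e-02, -1.32628134e-04]), 'ee_pos': array([159.09466663, 551.92354913, 213.63631672]), 'tool_rot': array([ 2.94575889,  1.56897792, -2.04746271]), 'contact_force': array([-0.114309  , -0.09348178, -0.28766671]), 'wrist_torque': array([-0.05153071, -0.0054148 ,  0.07466771]), 'width': 1.0026958340037848}
scene {'fovy': 51.08666335419399, 'cx': 318.2707675729569, 'cy': 202.7562139805446, 'pose': array([[ 7.73068084e-01,  3.00229596e-01, -5.58773592e-01,
         7.78050945e+01],
       [-6.34322284e-01,  3.67270964e-01, -6.80255305e-01,
        -4.30602043e+02],
       [ 9.88540309e-04,  8.80326206e-01,  4.74367783e-01,
         4.86427370e+02],
       [ 0.00000000e+00,  0.00000000e+00,  0.00000000e+00,
[... 199 characters left out ...]
02],
       [-9.99469760e-01,  1.19153982e-02, -3.03021834e-02,
         1.28716598e+02],
       [-2.88602225e-02,  1.06713768e-01,  9.93870846e-01,
         9.89775858e+02],
       [ 0.00000000e+00,  0.00000000e+00,  0.00000000e+00,
         1.00000000e+00]])}
wrist {'fovy': 70.96179463882845, 'cx': 322.77061643887447, 'cy': 197.9330181081498, 'hand_eye': array([[-9.91608335e-04,  2.37707812e-01, -9.71336200e-01,
        -1.70472829e+02],
       [-1.20896812e-03,  9.71335682e-01,  2.37708920e-01,
         6.72734138e+01],
       [ 9.99998778e-01,  1.41002865e-03, -6.75803390e-04,
         6.98035223e-01],
       [ 0.00000000e+00,  0.00000000e+00,  0.00000000e+00,
         1.00000000e+00]])}
```

```bash
python3 -c "
import cv2,numpy as np
a=cv2.imread('pics/scene0.png');b=cv2.imread('pics/top0.png')
cv2.imwrite('pics/both.png',cv2.resize(np.vstack([a,b]),(480,600)))"
```

```text
(no output)
```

View pics/top0.png

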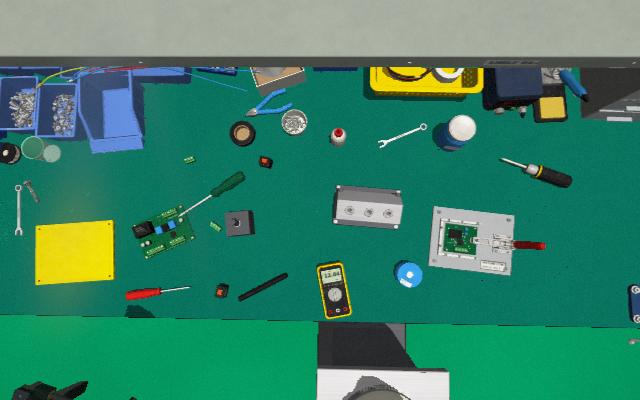

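View pics/scene0.png

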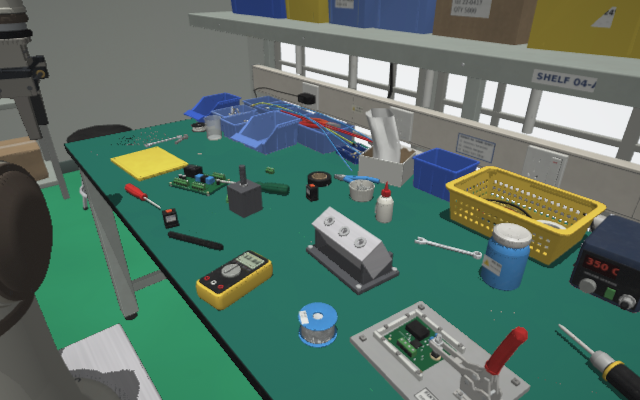

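Top view: gauge in stand near (237,223), jig at (368,208) with rims near (350,212), (369,213), (388,214); flux bottle (338,137), reel (408,273). The scene view agrees: jig face leans towards the robot, and a relay sits at (312,192) or (170,217).

```bash
python3 - <<'E'
from h import *
for n,rois in (("top",dict(stand=(222,208,258,238),jig=(325,182,412,236))),("scene",dict(stand=(222,160,270,220),jig=(300,200,405,290)))):
    z=np.load(f"{n}0.npz"); p,T=pose(n); C=cloud(p,T,z["d"])
    for k,(a,b,c,d) in rois.items():
        P=C[b:d,a:c].reshape(-1,3); print(n,k)
        h,e=np.histogram(P[:,2],bins=np.arange(-10,140,5)); print({int(x):int(y) for x,y in zip(e,h) if y>5})
        if k=="stand":
            for lo,hi in((58,68),(100,125)):
                q=P[(P[:,2]>lo)&(P[:,2]<hi)]; print(lo,len(q),q.mean(0).round(1),np.percentile(q,[2,98],axis=0).round(1).tolist())
    # table
    if n=="top": print("table z",np.median(C[300:312,150:250,2]),np.median(C[150:180,380:480,2]))
    print([C[v,u].round(1).tolist() for u,v in ([(350,212),(369,213),(388,214)] if n=="top" else [(330,220),(344,231),(360,242)])])
a=cv2.imread('pics/top0.png'); b=cv2.imread('pics/scene0.png')
ca=cv2.resize(a[175:245,215:415],None,fx=4,fy=4,interpolation=cv2.INTER_CUBIC)
cb=cv2.resize(b[195:295,295:405],None,fx=3,fy=3,interpolation=cv2.INTER_CUBIC); cc=cv2.resize(b[155:225,215:285],None,fx=4.2,fy=4.2,interpolation=cv2.INTER_CUBIC)
o=np.zeros((590,800,3),np.uint8); o[:280]=ca; o[285:585,:330]=cb; o[285:579,340:634]=cc; cv2.imwrite('pics/crop1.png',o)
E
```

```text
top stand
{-5: 182, 0: 210, 5: 13, 10: 10, 15: 9, 20: 9, 25: 11, 30: 14, 35: 13, 40: 8, 45: 13, 50: 9, 55: 16, 60: 355, 65: 140, 105: 8, 110: 23, 115: 6}
58 491 [495.8 352.   63.9] [[469.4, 324.9, 60.5], [524.3, 381.4, 67.5]]
100 42 [495.7 351.8 111.3] [[489.3, 346.1, 100.9], [502.5, 359.3, 116.9]]
top jig
{-5: 1010, 0: 1000, 5: 416, 10: 334, 15: 8, 35: 25, 40: 46, 45: 62, 50: 75, 55: 67, 60: 92, 65: 246, 70: 322, 75: 277, 80: 322, 85: 316, 90: 54}
table z 0.08783770680497582 -0.08054780601480616
[[524.5, 85.5, 76.4], [522.9, 41.1, 74.6], [521.2, -3.3, 72.7]]
scene stand
{-5: 583, 0: 990, 5: 109, 10: 119, 15: 97, 20: 99, 25: 67, 30: 65, 35: 72, 40: 61, 45: 66, 50: 66, 55: 65, 60: 216, 65: 69, 70: 10, 75: 15, 80: 13, 85: 12, 90: 14, 95: 10, 100: 15, 105: 15, 110: 22}
58 298 [492.  343.2  63.6] [[466.3, 320.1, 58.5], [523.8, 375.6, 66.0]]
100 52 [494.6 347.8 108.4] [[489.1, 342.0, 100.3], [501.9, 357.9, 114.8]]
scene jig
{-5: 1459, 0: 3207, 5: 569, 10: 912, 15: 160, 20: 155, 25: 153, 30: 146, 35: 160, 40: 156, 45: 152, 50: 155, 55: 102, 60: 107, 65: 325, 70: 376, 75: 351, 80: 361, 85: 343, 90: 58}
[[533.3, 88.4, 77.0], [529.7, 44.8, 74.9], [527.7, 0.7, 74.2]]
```

View pics/crop1.png

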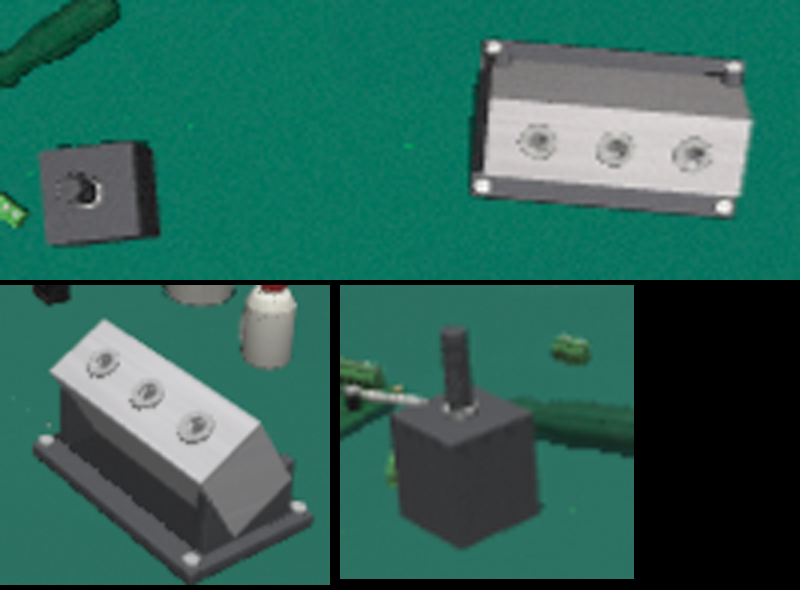

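```bash
cat >> h.py <<'E'
def Tst(st):
    T=np.eye(4); T[:3,:3]=R.from_euler('xyz',st["tool_rot"]).as_matrix(); T[:3,3]=st["ee_pos"]; return T
def plan(Rt,pt,T=None):
    """delta from present pose to target, tool axes: shift m (before turning), rotvec deg"""
    if T is None: T=Tst(bot.read_state())
    print("shift m",(T[:3,:3].T@(np.asarray(pt)-T[:3,3])/1000).round(4),"turn deg",np.degrees(R.from_matrix(T[:3,:3].T@Rt).as_rotvec()).round(2))
def frame(x,zhint):
    x=np.asarray(x,float)/np.linalg.norm(x); z=zhint-x*np.dot(x,zhint); z/=np.linalg.norm(z); return np.stack([x,np.cross(z,x),z],1)
E
python3 - <<'E'
from h import *
print(Tst(bot.read_state()).round(3))
for n,(a,b,c,d) in (("top",(325,182,412,236)),("scene",(300,200,405,290))):
    z=np.load(f"{n}0.npz"); p,T=pose(n); C=cloud(p,T,z["d"]); P=C[b:d,a:c].reshape(-1,3)
    P=P[(P[:,2]>50)]
    # RANSAC plane on inclined face
    rng=np.random.default_rng(0); best=None
    for _ in range(500):
        q=P[rng.choice(len(P),3,replace=False)]; nn=np.cross(q[1]-q[0],q[2]-q[0]); nn/=np.linalg.norm(nn)+1e-9
        nn*=np.sign(nn[2]); 
        if not(-.6<nn[0]<-.4): continue
        i=abs((P-q[0])@nn)<1.2
        if best is None or i.sum()>best.sum(): best=i
    Q=P[best]; c=Q.mean(0); nn=np.linalg.svd(Q-c)[2][2]; nn*=np.sign(nn[2])
    print(n,len(P),best.sum(),"c",c.round(1),"n",nn.round(4),"yaw",np.degrees(np.arctan2(-nn[1],-nn[0])).round(2),"tilt",np.degrees(np.arccos(nn[2])).round(2))
    f,cx,cy=K(p)
    for u,v in ([(350,210.3),(368.8,212.5),(388,213.5)] if n=="top" else [(329.3,221.3),(344.5,231.8),(360,242.5)]):
        r=T[:3,:3]@np.array([(u-cx)/f,-(v-cy)/f,-1]); o=T[:3,3]; m=o+r*((c+3*nn-o)@nn)/(r@nn); print(m.round(1))
E
```

```text
[[-1.00000e-03 -9.61000e-01  2.77000e-01  1.59132e+02]
 [-1.00000e-03  2.77000e-01  9.61000e-01  5.52045e+02]
 [-1.00000e+00  0.00000e+00 -1.00000e-03  2.13845e+02]
 [ 0.00000e+00  0.00000e+00  0.00000e+00  1.00000e+00]]
top 1791 656 c [526.6  43.6  78.5] n [-0.5039  0.0301  0.8632] yaw -3.41 tilt 30.32
[528.1  85.7  81.3]
[523.6  42.1  80.2]
[521.8  -2.1  80.7]
scene 2221 1192 c [525.3  34.6  78.1] n [-0.4999  0.0374  0.8653] yaw -4.28 tilt 30.08
[526.   82.   79.8]
[522.9  36.2  80. ]
[520.   -6.8  80.2]
```

```bash
python3 - <<'E'
from h import *
Rt=frame([0,0,-1],[.063,.998,0]); plan(Rt,[495.5,351.5,170])
E
```

```text
shift m [ 0.0439 -0.3788 -0.0994] turn deg [-12.47  -0.08  -0.03]
```

Request:
{"name": "send_rows", "arguments": {"motion": [[0.0044,-0.0379,-0.01,0,0,0],[0.0044,-0.0379,-0.01,0,0,0],[0.0044,-0.0379,-0.01,0,0,0],[0.0044,-0.0379,-0.01,0,0,0],[0.0044,-0.0379,-0.01,0,0,0],[0.0044,-0.0379,-0.01,0,0,0],[0.0044,-0.0379,-0.01,0,0,0],[0.0044,-0.0379,-0.01,0,0,0],[0.0044,-0.0379,-0.01,0,0,0],[0.0044,-0.0379,-0.01,0,0,0]]}}

```text
clock: 1.15
ee_pos: [496.9, 350.2, 170.1]
tool_rot: [2.115, 1.57, -2.878]
contact_force: [-0.6, 0.2, 0.6]
width: 0.997
```

Request:
{"name": "send_rows", "arguments": {"motion": [[0,0,0,-6.2,0,0],[0,0,0,-6.2,0,0],[0,0,0,0,0,0],[0,0,0,0,0,0]]}}

```text
clock: 1.55
ee_pos: [495.6, 351.4, 170.3]
tool_rot: [2.017, 1.57, -2.763]
contact_force: [0.2, 0.2, 0.2]
width: 0.999
```

```bash
python3 - <<'E'
from h import *
s=bot.read_state(); im,d=optics.capture("wrist"); p,T=pose("wrist",s); np.savez("wrist1.npz",im=im,d=d,T=T)
print(s["clock"],s["ee_pos"].round(1),Tst(s)[:3,:3].round(3).tolist())
C=cloud(p,T,d); h,e=np.histogram(C[...,2],bins=np.arange(-10,140,10)); print(dict(zip(e,h)))
for lo,hi in((60,67),(110,118)):
    q=C[(C[...,2]>lo)&(C[...,2]<hi)&(abs(C[...,0]-495)<45)&(abs(C[...,1]-351)<45)]; print(lo,len(q),q.mean(0).round(1),np.percentile(q,[2,98],axis=0).round(1).tolist())
print(proj(p,T,[495.7,351.5,114]),proj(p,T,[495.7,351.5,64]))
cv2.imwrite("pics/w1.png",im)
E
```

```text
1.55 [495.6 351.4 170.3] [[-0.0, -0.998, 0.067], [-0.0, 0.067, 0.998], [-1.0, 0.0, -0.0]]
{np.int64(-10): np.int64(46344), np.int64(0): np.int64(95794), np.int64(10): np.int64(8380), np.int64(20): np.int64(4254), np.int64(30): np.int64(9386), np.int64(40): np.int64(1078), np.int64(50): np.int64(243), np.int64(60): np.int64(3586), np.int64(70): np.int64(1616), np.int64(80): np.int64(257), np.int64(90): np.int64(41), np.int64(100): np.int64(47), np.int64(110): np.int64(218), np.int64(120): np.int64(0)}
60 2559 [493.6 353.   64.3] [[467.6, 325.2, 62.8], [523.2, 380.4, 65.7]]
110 218 [494.9 352.9 114. ] [[489.0, 346.7, 110.3], [501.4, 359.2, 115.3]]
(np.float64(321.75965976163457), np.float64(211.42254881878648)) (np.float64(321.90971204919884), np.float64(197.42854896451792))
```

View pics/w1.png

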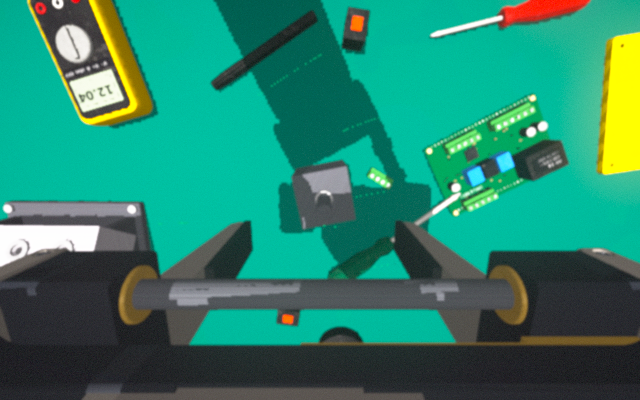

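The wrist view shows the gauge standing upright in the stand at about (323,200), centred between the fingertips (245 and 405 px columns). The depth puts the handle top at z=114, as expected. I'll descend and grasp.

Request:
{"name": "send_rows", "arguments": {"motion": [[0.012,0,0.0004,0,0,0],[0.016,0,0.0004,0,0,0],[0.016,0.0002,0,0,0,0],[0.016,0.0002,0,0,0,0],[0.014,0,0,0,0,0],[0.012,0,0,0,0,0],[0.008,0,0,0,0,0],[0,0,0,0,0,0],[0,0,0,0,0,0]]}}

```text
clock: 2.5
ee_pos: [495.8, 352.3, 76.9]
tool_rot: [-1.075, 1.57, 0.432]
contact_force: [-0.0, -0.3, 0.5]
width: 1.001
```

Request:
{"name": "send_rows", "arguments": {"motion": [[0,0,0,0,0,0],[0,0,0,0,0,0],[0,0,0,0,0,0],[0,0,0,0,0,0],[0,0,0,0,0,0],[0,0,0,0,0,0],[0,0,0,0,0,0],[0,0,0,0,0,0]], "gripper": -1, "newtons": 40}}

```text
clock: 3.3
ee_pos: [495.4, 352.2, 76.6]
tool_rot: [2.112, 1.571, -2.665]
contact_force: [0.6, -0.5, 0.5]
width: 0.324
```

Request:
{"name": "send_rows", "arguments": {"motion": [[0,0,0,0,0,0],[0,0,0,0,0,0],[0,0,0,0,0,0],[0,0,0,0,0,0],[0,0,0,0,0,0]]}}

```text
clock: 3.8
ee_pos: [495.5, 352.2, 76.6]
tool_rot: [0.058, 1.571, 1.564]
contact_force: [-0.1, 1.1, -0.1]
width: 0.144
```

Request:
{"name": "send_rows", "arguments": {"motion": [[-0.004,0,0,0,0,0],[-0.008,0,0,0,0,0],[-0.012,0,0,0,0,0],[-0.014,0,0,0,0,0],[-0.014,0,0,0,0,0],[-0.014,0,0,0,0,0],[-0.014,0,0,0,0,0],[-0.014,0,0,0,0,0],[-0.008,0,0,0,0,0],[-0.004,0,0,0,0,0]]}}

```text
clock: 4.8
ee_pos: [495.9, 352.4, 183.9]
tool_rot: [-1.081, 1.569, 0.425]
contact_force: [-0.3, 0.5, 0.4]
width: 0.144
```

```bash
python3 - <<'E'
from h import *
n=np.array([-.499,.0336,.866]); plan(frame(-n,[.067,.998,0]),np.array([523.3,40,80])+117*n); print(bot.read_state()["joint_positions"].round(2))
E
```

```text
shift m [ 0.0023  0.0111 -0.3098] turn deg [  0.14   0.09 -29.93]
[ 0.42  0.27  1.53  0.    1.34 -1.09]
```

Request:
{"name": "send_rows", "arguments": {"motion": [[0,0.001,-0.015,0,0,0],[0,0.001,-0.03,0,0,0],[0,0.001,-0.035,0,0,0],[0,0.001,-0.038,0,0,0],[0,0.001,-0.038,0,0,0],[0,0.001,-0.038,0,0,0],[0,0.001,-0.038,0,0,0],[0,0.001,-0.035,0,0,0],[0,0.001,-0.03,0,0,0],[0,0.002,-0.013,0,0,0]]}}

```text
clock: 5.8
ee_pos: [464.0, 41.5, 182.3]
tool_rot: [2.022, 1.57, -2.757]
contact_force: [1.2, 0.6, -1.1]
width: 0.148
```

Request:
{"name": "send_rows", "arguments": {"motion": [[0,0,0,0,0,-5],[0,0,0,0,0,-5],[0,0,0,0,0,-5],[0,0,0,0,0,-5],[0,0,0,0,0,-5],[0,0,0,0,0,-5],[0,0,0,0,0,0],[0,0,0,0,0,0],[0,0,0,0,0,0]]}}

```text
clock: 6.7
ee_pos: [465.4, 43.5, 183.6]
tool_rot: [-1.571, 1.047, -0.064]
contact_force: [0.5, 0.6, -0.8]
width: 0.144
```

```bash
python3 - <<'E'
from h import *
s=bot.read_state(); im,d=optics.capture("wrist"); p,T=pose("wrist",s); np.savez("wrist2.npz",im=im,d=d,T=T)
n=np.array([-.499,.0336,.866]); plan(frame(-n,[.067,.998,0]),np.array([523.3,40,80])+117*n)
print(s["clock"],s["ee_pos"].round(1),s["joint_positions"].round(2))
for m in ([526,84,80.5],[523,40,80],[521,-5,80.4]): print(proj(p,T,np.array(m)))
A=Tst(s); print([proj(p,T,(A@[x,0,0,1])[:3]) for x in (0,12,40,67)])
cv2.imwrite("pics/w2.png",cv2.resize(im[80:280,190:460],None,fx=2.9,fy=2.9,interpolation=cv2.INTER_CUBIC))
E
```

```text
shift m [0.0017 0.0016 0.0004] turn deg [ 0.14  0.09 -0.01]
6.7 [465.4  43.5 183.6] [-0.22 -0.58  2.37  0.11  0.84 -1.78]
(np.float64(363.88279677713484), np.float64(192.8472084230505))
(np.float64(322.14077959905603), np.float64(192.46345123965924))
(np.float64(279.60309155909044), np.float64(193.3957670948948))
[(np.float64(321.45007504590865), np.float64(235.2201275610313)), (np.float64(321.5300432185271), np.float64(228.83777193635132)), (np.float64(321.68380122985315), np.float64(216.5661609154493)), (np.float64(321.8000024597108), np.float64(207.29200160065173))]
```

View pics/w2.png

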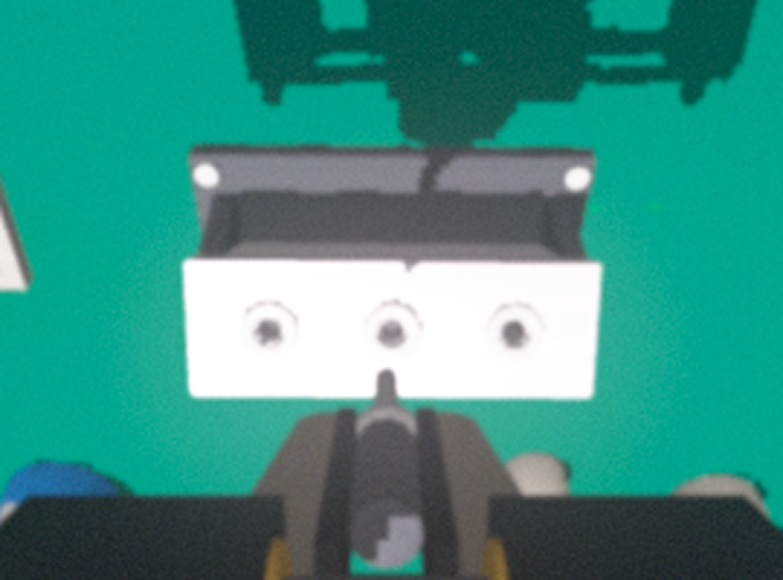

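The crop shows the three rims at full-picture pixels (283,193), (325,193) and (367,194). The pin tip is at about (323,209), and the gauge is held straight. I'll check the tip and handle in depth.

```bash
python3 - <<'E'
from h import *
z=np.load("wrist2.npz"); d=z["d"]; T=z["T"]; p=optics.camera_params("wrist"); H=np.array(p["hand_eye"])
C=cloud(p,H,d)  # tool frame
np.set_printoptions(linewidth=200,suppress=True)
for v in range(200,272,4): print(v,[tuple(C[v,u].round(0).astype(int)) if d[v,u]>0 else 0 for u in range(314,334,2)])
# face plane in world
W=cloud(p,T,d); P=W[172:214,258:394].reshape(-1,3); P=P[(P[:,2]>50)&(P[:,2]<100)]
for _ in range(6):
    c=P.mean(0); n=np.linalg.svd(P-c)[2][2]; n*=np.sign(n[2]); P=P[abs((P-c)@n)<2]
print(len(P),c.round(1),n.round(4),(c+(P-c)).std(0))
f,cx,cy=K(p)
for u,v in [(283.1,192.8),(324.8,193),(367.5,194)]:
    r=T[:3,:3]@np.array([(u-cx)/f,-(v-cy)/f,-1]); o=T[:3,3]; print((o+r*((c+3*n-o)@n)/(r@n)).round(1), np.linalg.norm(r))
E
```

```text
200 [(np.int64(122), np.int64(-7), np.int64(-9)), (np.int64(121), np.int64(-7), np.int64(-6)), (np.int64(118), np.int64(-6), np.int64(-4)), (np.int64(118), np.int64(-6), np.int64(-2)), (np.int64(118), np.int64(-6), np.int64(0)), (np.int64(119), np.int64(-6), np.int64(2)), (np.int64(119), np.int64(-7), np.int64(4)), (np.int64(118), np.int64(-6), np.int64(6)), (np.int64(118), np.int64(-6), np.int64(9)), (np.int64(121), np.int64(-7), np.int64(11))]
204 [(np.int64(121), np.int64(-12), np.int64(-9)), (np.int64(120), np.int64(-11), np.int64(-6)), (np.int64(121), np.int64(-11), np.int64(-4)), (np.int64(120), np.int64(-11), np.int64(-2)), (np.int64(122), np.int64(-12), np.int64(0)), (np.int64(121), np.int64(-11), np.int64(2)), (np.int64(121), np.int64(-11), np.int64(4)), (np.int64(121), np.int64(-12), np.int64(6)), (np.int64(122), np.int64(-12), np.int64(9)), (np.int64(120), np.int64(-11), np.int64(11))]
208 [(np.int64(121), np.int64(-16), np.int64(-9)), (np.int64(121), np.int64(-16), np.int64(-6)), (np.int64(121), np.int64(-16), np.int64(-4)), (np.int64(58), np.int64(2), np.int64(-1)), (np.
[... 6306 characters left out ...]
, (np.int64(-38), np.int64(-1), np.int64(6))]
268 [(np.int64(-39), np.int64(-3), np.int64(-4)), (np.int64(-38), np.int64(-3), np.int64(-3)), (np.int64(-40), np.int64(-2), np.int64(-2)), (np.int64(-39), np.int64(-3), np.int64(-1)), (np.int64(-39), np.int64(-3), np.int64(0)), (np.int64(-39), np.int64(-3), np.int64(1)), (np.int64(-39), np.int64(-3), np.int64(3)), (np.int64(-38), np.int64(-3), np.int64(4)), (np.int64(-37), np.int64(-4), np.int64(5)), (np.int64(-39), np.int64(-3), np.int64(6))]
4875 [525.   43.6  77.9] [-0.4997  0.0363  0.8655] [12.4030739  42.72830374  7.02172341]
[520.3  -1.1  80.5] 1.0101109514954216
[523.5  42.8  80.5] 1.0001806854659878
[527.5  87.8  80.9] 1.0127235976780309
```

```bash
cat >> h.py <<'E'
n0=np.array([-.4997,.0363,.8655]); n0/=np.linalg.norm(n0); row=np.array([.0735,.9973,0]); RJ=frame(-n0,row)
M=[np.array(m) for m in([527.0,87.8,80.6],[523.6,43.1,80.6],[520.3,-1.6,80.6])]
OFF=np.array([0,-.5-.5,.9])  # gauge axis (cam-measured) in tool, incl. rim row correction
def tgt(i,h,off=OFF): return M[i]+n0*(67+h)-RJ@off
E
python3 - <<'E'
from h import *
plan(RJ,tgt(1,8)); 
E
```

```text
shift m [0.0432 0.0023 0.0028] turn deg [ 0.46  0.24 -0.07]
```

Request:
{"name": "send_rows", "arguments": {"motion": [[0.006,0.0005,0.0005,0,0,0],[0.008,0.0005,0.0005,0,0,0],[0.008,0.0005,0.0006,0,0,0],[0.008,0.0004,0.0006,0,0,0],[0.007,0.0004,0.0006,0,0,0],[0.006,0,0,0.4,0.2,0],[0,0,0,0,0,0],[0,0,0,0,0,0]]}}

```text
clock: 7.55
ee_pos: [484.2, 45.1, 144.1]
tool_rot: [-1.57, 1.047, -0.071]
contact_force: [0.3, 0.6, -0.1]
width: 0.146
```

```bash
python3 - <<'E'
from h import *
s=bot.read_state(); im,d=optics.capture("wrist"); p,T=pose("wrist",s); np.savez("wrist3.npz",im=im,d=d,T=T)
plan(RJ,tgt(1,8)); print(s["clock"],s["contact_force"])
cv2.imwrite("pics/w3.png",cv2.resize(im[150:270,255:395],None,fx=5,fy=5,interpolation=cv2.INTER_CUBIC))
E
```

```text
shift m [-0.0001 -0.001  -0.    ] turn deg [ 0.06  0.03 -0.05]
7.55 [ 0.29316125  0.63404913 -0.06188809]
```

View pics/w3.png

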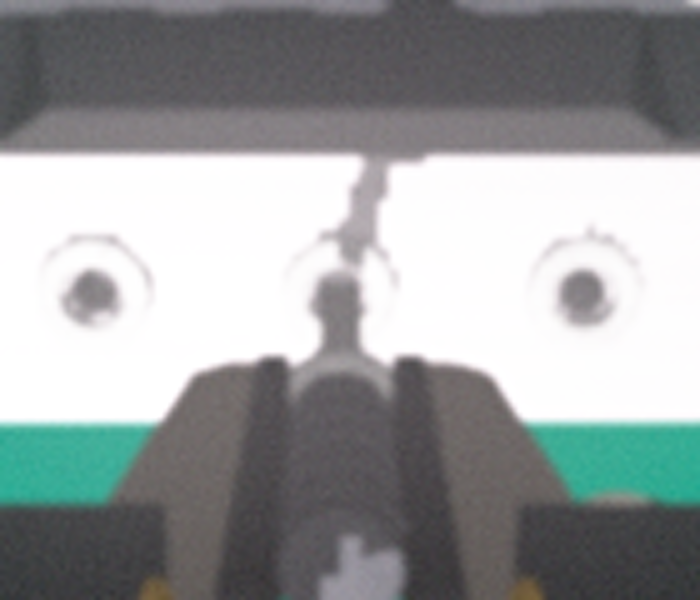

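The side bores are at crop (93,290) and (583,290), so the middle bush is at column 338, and the pin at 338 lines up sideways. I'll check the row direction by projection.

```bash
python3 - <<'E'
from h import *
p=optics.camera_params("wrist"); H=np.array(p["hand_eye"])
c=lambda X:tuple(np.round((np.array(proj(p,H,np.array(X,float)))-[255,150])*5,1))
for y in(-1.5,-.5,.5): print(y,"tip",c([67,y,.9]),"tipfront",c([67,y+2,.9]),"mouthplane",c([75,y,.9]),"bore9mm deep",c([84,y,.9]))
for s in (-45,45): print(s,"rim",c([75,-.5,.9+s]))
z=np.load("wrist3.npz"); C=cloud(p,H,z["d"])
P=C[150+35:150+80,255:395].reshape(-1,3); P=P[(P[:,0]>70)&(P[:,0]<90)]; h,e=np.histogram(P[:,0],bins=np.arange(70,90,1)); print(dict(zip(e.tolist(),h.tolist())))
print([C[v,325].round(1).tolist() for v in range(200,224,3)])
E
```

```text
-1.5 tip (np.float64(339.2), np.float64(294.7)) tipfront (np.float64(339.1), np.float64(283.8)) mouthplane (np.float64(339.1), np.float64(282.5)) bore9mm deep (np.float64(339.1), np.float64(269.7))
-0.5 tip (np.float64(339.2), np.float64(289.2)) tipfront (np.float64(339.1), np.float64(278.3)) mouthplane (np.float64(339.1), np.float64(277.2)) bore9mm deep (np.float64(339.1), np.float64(264.6))
0.5 tip (np.float64(339.1), np.float64(283.8)) tipfront (np.float64(339.1), np.float64(272.8)) mouthplane (np.float64(339.1), np.float64(271.9)) bore9mm deep (np.float64(339.1), np.float64(259.5))
-45 rim (np.float64(91.5), np.float64(277.6))
45 rim (np.float64(586.8), np.float64(276.9))
{70: 0, 71: 0, 72: 0, 73: 69, 74: 399, 75: 337, 76: 634, 77: 2425, 78: 1443, 79: 135, 80: 17, 81: 9, 82: 3, 83: 8, 84: 7, 85: 3, 86: 7, 87: 12, 88: 6}
[[73.9, 4.9, 2.9], [79.1, 0.7, 2.9], [95.4, -6.6, 3.0], [54.4, 2.1, 2.7], [45.2, 2.2, 2.6], [36.8, 2.3, 2.6], [29.8, 2.1, 2.5], [7.4, 7.2, 2.3]]
```

```bash
python3 - <<'E'
from h import *
p=optics.camera_params("wrist"); H=np.array(p["hand_eye"]); z=np.load("wrist3.npz"); im=z["im"]; d=z["d"]; C=cloud(p,H,d)
# rim pixels in depth: x in tool 73-76.5 ; face ~77.5
for u0,u1 in((258,292),(358,392)):
    Q=C[190:222,u0:u1].reshape(-1,3); face=np.median(Q[(Q[:,0]>70)&(Q[:,0]<90)][:,0])
    r=Q[(Q[:,0]<face-1.7)&(Q[:,0]>face-5)]; hole=Q[(Q[:,0]>face+2)&(Q[:,0]<face+60)]
    print("face",face,"rim",len(r),r.mean(0).round(2),np.percentile(r,[3,97],axis=0).round(1)[:,1:].tolist(),"hole",len(hole),hole.mean(0).round(2))
outs=[]
for sgn in(-45,45):
    u,v=proj(p,H,np.array([75,-3,.9+sgn])); u0,v0=int(u)-17,int(v)-14
    c=im[v0:v0+28,u0:u0+34].astype(float); c=np.clip((c-120)*255/135,0,255).astype(np.uint8); a=cv2.resize(c,None,fx=11,fy=11,interpolation=cv2.INTER_CUBIC); b=a.copy()
    for rr,y,col in((6,-3,(0,0,255)),(11,-3,(0,0,255)),(6,-.5,(255,0,0))):
        pts=[(np.array(proj(p,H,np.array([75,y+rr*np.cos(t),.9+sgn+rr*np.sin(t)])))-[u0,v0]+.5)*11 for t in np.linspace(0,6.3,40)]
        cv2.polylines(b,[np.int32(pts)],False,col,1)
    outs.append(np.vstack([a,b]))
o=np.hstack(outs); print(o.shape); cv2.imwrite("pics/c3.png",cv2.resize(o,None,fx=.95,fy=.95))
E
```

```text
face 77.4178978930162 rim 256 [ 74.73  -2.69 -44.72] [[-12.4, -54.3], [6.5, -35.4]] hole 76 [ 89.09  -5.35 -46.45]
face 77.48583023097623 rim 259 [74.76 -2.97 44.97] [[-12.4, 35.7], [6.4, 54.6]] hole 72 [90.27 -6.32 47.11]
(616, 748, 3)
```

View pics/c3.png

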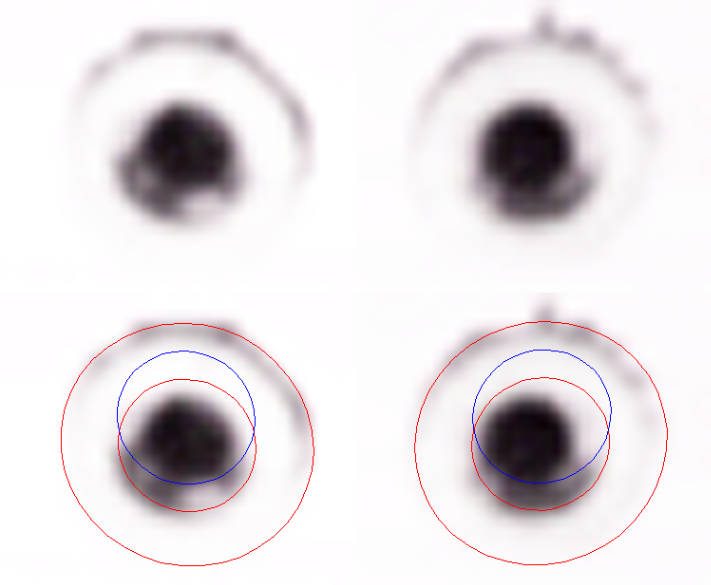

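The red circles, 3 mm further up the face, fit both rims. Depth agrees, so I shift by −2.1 mm in tool y and −0.5 mm in tool z. Then I'll enter gently.

Request:
{"name": "send_rows", "arguments": {"motion": [[0,-0.0011,-0.0003,0,0,0],[0,-0.001,-0.0002,0,0,0],[0.002,0,0,0,0,0],[0.002,0,0,0,0,0],[0.002,0,0,0,0,0],[0.002,0,0,0,0,0],[0.002,0,0,0,0,0],[0.002,0,0,0,0,0],[0,0,0,0,0,0]]}}

```text
clock: 8.5
ee_pos: [491.8, 44.0, 134.5]
tool_rot: [-1.57, 1.048, -0.071]
contact_force: [-0.0, 0.4, -0.9]
width: 0.142
```

Request:
{"name": "send_rows", "arguments": {"motion": [[0.002,0,0,0,0,0],[0.002,0,0,0,0,0],[0.002,0,0,0,0,0],[0.002,0,0,0,0,0],[0,0,0,0,0,0]]}}

```text
clock: 9.0
ee_pos: [495.8, 43.7, 127.6]
tool_rot: [-1.57, 1.048, -0.071]
contact_force: [-0.3, 0.5, -0.9]
width: 0.143
```

```bash
cat >> h.py <<'E'
def feel():
    s=bot.read_state(); A=Tst(s); print("clock",s["clock"],"tip depth along axis from TCP:",round(float(-(s["ee_pos"]-M[1])@n0+67),2),"F tool",(A[:3,:3].T@s["contact_force"]).round(2),"torque",(A[:3,:3].T@s["wrist_torque"]).round(3),"ee",s["ee_pos"].round(2),"w",round(s["width"]*92,2))
E
python3 -c "
from h import *
feel()"
```

```text
clock 9.0 tip depth along axis from TCP: 12.45 F tool [0.63 0.7  0.51] torque [ 0.05  -0.039  0.281] ee [495.83  43.71 127.57] w 13.17
```

Request:
{"name": "send_rows", "arguments": {"motion": [[0.002,0,0,0,0,0],[0.002,0,0,0,0,0],[0.002,0,0,0,0,0],[0.002,0,0,0,0,0],[0.001,0,0,0,0,0],[0,0,0,0,0,0]]}}

```text
clock: 9.6
ee_pos: [500.3, 43.4, 119.9]
tool_rot: [-1.57, 1.048, -0.071]
contact_force: [-0.3, 0.8, -0.3]
width: 0.145
```

Request:
{"name": "send_rows", "arguments": {"motion": [[0.001,0,0,0,0,0],[0.001,0,0,0,0,0],[0.001,0,0,0,0,0],[0,0,0,0,0,0]]}}

```text
clock: 10.0
ee_pos: [501.9, 43.3, 117.4]
tool_rot: [-1.57, 1.047, -0.071]
contact_force: [0.8, -0.5, -0.3]
width: 0.143
```

```bash
python3 -c "
from h import *
feel()"
```

```text
clock 10.0 tip depth along axis from TCP: 24.29 F tool [ 0.7  -0.54 -0.48] torque [ 0.043 -0.026  0.347] ee [501.88  43.28 117.4 ] w 13.2
```

Request:
{"name": "send_rows", "arguments": {"motion": [[0.0005,0,0,0,0,0],[0.0005,0,0,0,0,0],[0.0005,0,0,0,0,0],[0.0005,0,0,0,0,0],[0,0,0,0,0,0]]}}

```text
clock: 10.5
ee_pos: [503.1, 43.2, 116.3]
tool_rot: [-1.57, 1.047, -0.071]
contact_force: [-4.6, 0.2, 4.8]
width: 0.14
```

Request:
{"name": "send_rows", "arguments": {"motion": [[0.0004,0,0,0,0,0],[0,0,0,0,0,0]]}}

```text
clock: 10.7
ee_pos: [503.4, 43.2, 116.3]
tool_rot: [-1.57, 1.047, -0.071]
contact_force: [-7.4, 0.5, 8.4]
width: 0.147
```

```bash
python3 -c "
from h import *
feel()"
```

```text
clock 10.7 tip depth along axis from TCP: 26.04 F tool [-1.098e+01  2.220e+00  1.000e-02] torque [0.015 0.087 0.818] ee [503.41  43.21 116.26] w 13.54
```

The middle bush is closed: it stops firmly at about 25 mm with 11 N. I'll retract and go one pitch to the left bush (+z).

Request:
{"name": "send_rows", "arguments": {"motion": [[-0.004,0,0,0,0,0],[-0.008,0,0,0,0,0],[-0.008,0,0,0,0,0],[-0.008,0,0,0,0,0],[-0.007,0,0,0,0,0],[-0.003,0,0,0,0,0],[0,0,0,0,0,0]]}}

```text
clock: 11.4
ee_pos: [484.4, 44.5, 149.2]
tool_rot: [-1.57, 1.046, -0.072]
contact_force: [-0.3, -0.1, -0.9]
width: 0.141
```

Request:
{"name": "send_rows", "arguments": {"motion": [[0,0,0.005,0,0,0],[0,0,0.01,0,0,0],[0,0,0.01,0,0,0],[0,0,0.01,0,0,0],[0,0,0.007,0,0,0],[0,0,0.003,0,0,0],[0,0,0,0,0,0],[0,0,0,0,0,0]]}}

```text
clock: 12.2
ee_pos: [487.3, 89.4, 148.1]
tool_rot: [-1.57, 1.048, -0.071]
contact_force: [0.3, -0.7, -1.2]
width: 0.144
```

```bash
python3 - <<'E'
from h import *
feel()
s=bot.read_state(); im,d=optics.capture("wrist"); p,T=pose("wrist",s); H=np.array(p["hand_eye"]); np.savez("wrist4.npz",im=im,d=d,T=T); C=cloud(p,H,d)
# check: middle bush (now at z=-45) rim, and the other one's; gauge axis
for z0 in(-45,-90):
    u,v=proj(p,H,np.array([78,-3,z0])); u,v=int(u),int(v); Q=C[v-18:v+18,u-20:u+20].reshape(-1,3); face=np.median(Q[(Q[:,0]>70)&(Q[:,0]<90)][:,0])
    r=Q[(Q[:,0]<face-1.7)&(Q[:,0]>face-5)]; print("face",face.round(1),len(r),np.percentile(r,[3,97],axis=0).mean(0).round(2))
g=C[225:255,300:345].reshape(-1,3); g=g[(g[:,0]>-36)&(g[:,0]<-4)&(abs(g[:,2])<9)&(g[:,1]>0)]; print("handle z mid",np.percentile(g[:,2],[2,98]),"front y",np.percentile(g[:,1],90))
E
```

```text
clock 12.2 tip depth along axis from TCP: -11.26 F tool [ 1.27  0.29 -0.63] torque [ 0.003 -0.022  0.334] ee [487.29  89.41 148.12] w 13.21
face 81.1 267 [ 78.2   -0.93 -44.12]
face 81.0 261 [ 78.19  -0.84 -88.74]
handle z mid [-8.55908044  8.54536712] front y 10.874846036258823
```

Request:
{"name": "send_rows", "arguments": {"motion": [[0.003,0,0,0,0,0],[0.003,0,0,0,0,0],[0.003,0,0,0,0,0],[0.002,0,0,0,0,0],[0.002,0,0,0,0,0],[0.002,0,0,0,0,0],[0,0,0,0,0,0]]}}

```text
clock: 12.95
ee_pos: [494.8, 88.9, 135.1]
tool_rot: [-1.57, 1.048, -0.071]
contact_force: [0.2, -0.7, 0.5]
width: 0.141
```

Request:
{"name": "send_rows", "arguments": {"motion": [[0.002,0,0,0,0,0],[0.002,0,0,0,0,0],[0.002,0,0,0,0,0],[0.002,0,0,0,0,0],[0,0,0,0,0,0]]}}

```text
clock: 13.45
ee_pos: [498.8, 88.6, 128.1]
tool_rot: [-1.57, 1.048, -0.071]
contact_force: [0.2, -0.2, 0.2]
width: 0.144
```

```bash
python3 -c "
from h import *
feel()"
```

```text
clock 13.45 tip depth along axis from TCP: 11.83 F tool [-0.1  -0.28 -0.15] torque [0.034 0.022 0.259] ee [498.76  88.62 128.1 ] w 13.26
```

Request:
{"name": "send_rows", "arguments": {"motion": [[0.002,0,0,0,0,0],[0.002,0,0,0,0,0],[0.002,0,0,0,0,0],[0.002,0,0,0,0,0],[0.002,0,0,0,0,0],[0.001,0,0,0,0,0],[0.001,0,0,0,0,0],[0,0,0,0,0,0]]}}

```text
clock: 14.25
ee_pos: [504.8, 88.2, 117.9]
tool_rot: [-1.57, 1.047, -0.071]
contact_force: [0.3, -0.7, -0.9]
width: 0.14
```

Request:
{"name": "send_rows", "arguments": {"motion": [[0.0005,0,0,0,0,0],[0.0005,0,0,0,0,0],[0.0005,0,0,0,0,0],[0.0005,0,0,0,0,0],[0,0,0,0,0,0]]}}

```text
clock: 14.75
ee_pos: [505.8, 88.1, 116.3]
tool_rot: [-1.57, 1.047, -0.071]
contact_force: [0.2, 0.4, 0.9]
width: 0.142
```

```bash
python3 -c "
from h import *
feel()"
```

```text
clock 14.75 tip depth along axis from TCP: 25.61 F tool [-0.7  -0.57  0.39] torque [-0.001  0.011  0.311] ee [505.84  88.12 116.28] w 13.03
```

Request:
{"name": "send_rows", "arguments": {"motion": [[0.0005,0,0,0,0,0],[0.0005,0,0,0,0,0],[0,0,0,0,0,0]]}}

```text
clock: 15.05
ee_pos: [506.3, 88.1, 115.4]
tool_rot: [-1.57, 1.047, -0.071]
contact_force: [-0.2, 0.4, -0.9]
width: 0.141
```

```bash
python3 -c "
from h import *
feel()"
```

```text
clock 15.05 tip depth along axis from TCP: 26.61 F tool [0.65 0.59 0.37] torque [0.006 0.012 0.303] ee [506.35  88.09 115.43] w 12.98
```

Request:
{"name": "send_rows", "arguments": {"motion": [[0.0005,0,0,0,0,0],[0.0005,0,0,0,0,0],[0.0005,0,0,0,0,0],[0.0005,0,0,0,0,0],[0,0,0,0,0,0]]}}

```text
clock: 15.55
ee_pos: [507.3, 88.0, 113.7]
tool_rot: [-1.57, 1.047, -0.071]
contact_force: [0.5, -0.6, -0.9]
width: 0.144
```

Request:
{"name": "send_rows", "arguments": {"motion": [[0.001,0,0,0,0,0],[0.001,0,0,0,0,0],[0.001,0,0,0,0,0],[0.001,0,0,0,0,0],[0,0,0,0,0,0]]}}

```text
clock: 16.05
ee_pos: [509.3, 87.9, 110.1]
tool_rot: [-1.57, 1.048, -0.071]
contact_force: [-0.2, 0.6, -0.3]
width: 0.145
```

The pin is past 32 mm with no force, so the left bush is the open one. I'll keep advancing gently.

Request:
{"name": "send_rows", "arguments": {"motion": [[0.002,0,0,0,0,0],[0.002,0,0,0,0,0],[0.002,0,0,0,0,0],[0.002,0,0,0,0,0],[0.002,0,0,0,0,0],[0,0,0,0,0,0]]}}

```text
clock: 16.65
ee_pos: [514.2, 87.5, 101.3]
tool_rot: [-1.57, 1.048, -0.071]
contact_force: [0.1, -0.0, -0.6]
width: 0.142
```

Request:
{"name": "send_rows", "arguments": {"motion": [[0.002,0,0,0,0,0],[0.002,0,0,0,0,0],[0.002,0,0,0,0,0],[0.002,0,0,0,0,0],[0,0,0,0,0,0]]}}

```text
clock: 17.15
ee_pos: [518.2, 87.2, 94.3]
tool_rot: [-1.57, 1.048, -0.071]
contact_force: [1.0, 0.4, -0.0]
width: 0.144
```

```bash
python3 -c "
from h import *
feel()"
```

```text
clock 17.15 tip depth along axis from TCP: 50.81 F tool [ 0.52 -0.82  0.45] torque [ 0.004 -0.03   0.266] ee [518.21  87.23  94.34] w 13.28
```

Request:
{"name": "send_rows", "arguments": {"motion": [[0.001,0,0,0,0,0],[0.001,0,0,0,0,0],[0.001,0,0,0,0,0],[0,0,0,0,0,0]]}}

```text
clock: 17.55
ee_pos: [519.8, 87.1, 92.0]
tool_rot: [-1.57, 1.047, -0.071]
contact_force: [0.3, 0.6, -1.0]
width: 0.143
```

Request:
{"name": "send_rows", "arguments": {"motion": [[0.0005,0,0,0,0,0],[0.0005,0,0,0,0,0],[0.0004,0,0,0,0,0],[0,0,0,0,0,0]]}}

```text
clock: 17.95
ee_pos: [520.5, 87.1, 90.8]
tool_rot: [-1.57, 1.047, -0.071]
contact_force: [-0.3, 0.5, -1.5]
width: 0.14
```

```bash
python3 -c "
from h import *
feel()"
```

```text
clock 17.95 tip depth along axis from TCP: 55.0 F tool [1.08 1.05 0.5 ] torque [0.017 0.024 0.291] ee [520.49  87.07  90.82] w 12.88
```

Request:
{"name": "send_rows", "arguments": {"motion": [[0.0005,0,0,0,0,0],[0.0005,0,0,0,0,0],[0,0,0,0,0,0]]}}

```text
clock: 18.25
ee_pos: [520.9, 87.1, 90.5]
tool_rot: [-1.571, 1.048, -0.072]
contact_force: [-9.6, -0.3, 9.6]
width: 0.148
```

```bash
python3 -c "
from h import *
feel()"
```

```text
clock 18.25 tip depth along axis from TCP: 55.47 F tool [-13.07   3.44  -0.97] torque [0.013 0.248 0.828] ee [520.95  87.08  90.54] w 13.58
```

The shoulder seats at about 55.3 mm with 13 N, so I'll ease off slightly and release.

Request:
{"name": "send_rows", "arguments": {"motion": [[-0.0004,0,0,0,0,0],[0,0,0,0,0,0],[0,0,0,0,0,0]]}}

```text
clock: 18.55
ee_pos: [520.9, 87.1, 90.6]
tool_rot: [-1.57, 1.047, -0.071]
contact_force: [-4.1, 0.6, 3.8]
width: 0.142
```

Request:
{"name": "send_rows", "arguments": {"motion": [[0,0,0,0,0,0],[0,0,0,0,0,0],[0,0,0,0,0,0],[0,0,0,0,0,0],[0,0,0,0,0,0],[0,0,0,0,0,0]], "gripper": 0}}

```text
clock: 19.15
ee_pos: [520.8, 87.1, 90.4]
tool_rot: [-1.57, 1.047, -0.071]
contact_force: [0.5, 0.1, -0.4]
width: 0.501
```

```bash
python3 -c "
from h import *
feel()"
```

```text
clock 19.15 tip depth along axis from TCP: 55.57 F tool [ 0.59 -0.24  0.14] torque [-0.014 -0.018  0.256] ee [520.83  87.05  90.37] w 46.1
```

Released; I'll retract along the axis and check.

Request:
{"name": "send_rows", "arguments": {"motion": [[-0.005,0,0,0,0,0],[-0.01,0,0,0,0,0],[-0.012,0,0,0,0,0],[-0.014,0,0,0,0,0],[-0.014,0,0,0,0,0],[-0.014,0,0,0,0,0],[-0.014,0,0,0,0,0],[-0.012,0,0,0,0,0],[-0.005,0,0,0,0,0],[0,0,0,0,0,0]]}}

```text
clock: 20.15
ee_pos: [471.3, 90.6, 177.9]
tool_rot: [-1.57, 1.045, -0.071]
contact_force: [0.3, -0.3, -0.7]
width: 0.5
```

```bash
python3 - <<'E'
from h import *
feel()
s=bot.read_state(); im,d=optics.capture("wrist"); p,T=pose("wrist",s); W=cloud(p,T,d)
P=W.reshape(-1,3)-M[0]; h=P@n0; lat=P-np.outer(h,n0); y=lat@row; x=lat@np.cross(row,n0)
k=(abs(y)<12)&(abs(x)<14)&(h>-8)&(h<70); hh,e=np.histogram(h[k],bins=np.arange(-8,70,3)); print(dict(zip(e.tolist(),hh.tolist())))
t=k&(h>40); print("top h",np.percentile(h[t],[50,95]).round(1),"centre x,y",np.median(x[t]).round(1),np.median(y[t]).round(1))
i2,d2=optics.capture("scene"); b=cv2.resize(i2[120:350,200:520],None,fx=2,fy=2,interpolation=cv2.INTER_CUBIC)
cv2.imwrite("pics/fin_s.png",b); a=cv2.resize(im[100:260,215:425],None,fx=3,fy=3,interpolation=cv2.INTER_CUBIC); cv2.imwrite("pics/fin_w.png",a)
E
```

```text
clock 20.15 tip depth along axis from TCP: -45.12 F tool [ 0.71  0.09 -0.3 ] torque [ 0.036 -0.02   0.241] ee [471.26  90.64 177.95] w 45.97
{-8: 0, -5: 194, -2: 75, 1: 12, 4: 52, 7: 3, 10: 8, 13: 7, 16: 2, 19: 14, 22: 7, 25: 3, 28: 17, 31: 0, 34: 12, 37: 12, 40: 6, 43: 15, 46: 18, 49: 190, 52: 0, 55: 0, 58: 0, 61: 0, 64: 0}
top h [50.1 51.2] centre x,y -3.9 -1.0
```

View pics/fin_s.png

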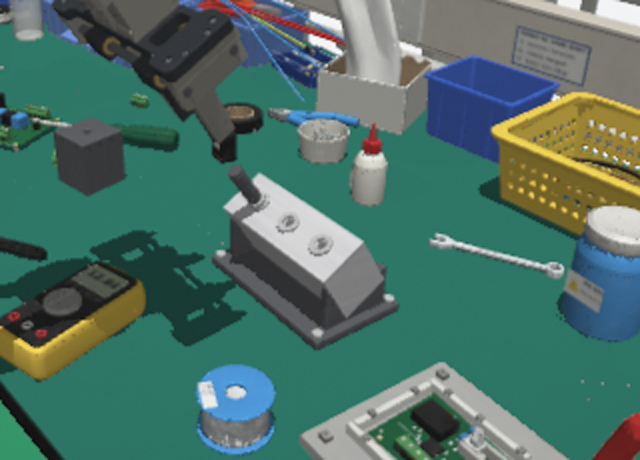

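View pics/fin_w.png

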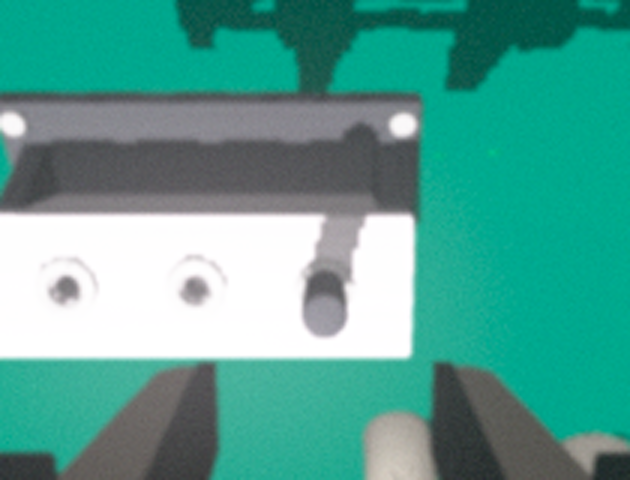

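In both views the gauge sits in the left bush: handle at (240,185) in the scene crop, (325,310) in the wrist crop. Its top is 50.1 mm above the rim plane (50 nominal), and the reel, bottle and other items stand as before. I'll hand in.

```bash
python3 -c "
from h import *
print(job.job_done(), bot.read_state()['clock'])"
```

```text
the job is handed in; nothing more can be done
the job is handed in; nothing more can be done
```

The plug gauge is in the left bush (mouth_0), released and pushed home with its shoulder on the rim. I handed the job in at about 20 s.

- **Probing:** I tried the middle bush first. It stopped the pin firmly at about 25 mm, with at most about 11 N. The left bush took the pin freely to full depth, and the shoulder seated at about 55 mm with 13 N. I did not probe the right bush, because the left had already proved to be the open one.
- **Final checks:**
  - The handle top measured 50.1 mm above the rim plane, against 50 mm nominal.
  - After retracting 100 mm, the gripper was clear and read no contact force.
  - The reel and bottle looked untouched in the last scene picture. I never picked out which of the black parts on the bench was the relay; the arm met no unexpected contact on the way.
- **Disagreement:** My first visual estimate of the bush position was about 2 mm off up the face. I corrected it from a close wrist view before any contact.

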